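Screw the climate display down square and lock it

TASK

Screw the white four-sided climate display down clockwise on its post until it has taken up on the red rubber washer, so that turning is clearly felt to drag, and then stop at the very first place where its faces stand parallel to the edges of the stand's base: do not go on to a later one, which would crush the washer. Let go of it, then swing the orange lock lever right over to its far stop, leaving the display square and everything else on the table where it is.

Things in the scene. Friction and masses are not known exactly. Their poses are not given: they have to be found in the camera images.
- stand: Desk stand, fixed to the table: dark steel base plate 110 mm (x) x 270 mm (y) x 20 mm thick with a white line along each long edge, and an upright post. Origin on the table surface directly under the post axis; x and y lie along the base's short and long sides, z up. The plate reaches from y = -200 mm (lock lever end) to y = +70 mm.
- monitor: White climate display, a square box with a dark screen on each of its four equal sides, captive on the post's thread. Origin on the post axis at the underside of its round grey foot (60 mm wide), 58 to 69 mm above the table. Box: 50 mm (x) x 50 mm (y) x 60 mm high, 14 to 74 mm above the origin; grip it across 50 mm from above. Square (every quarter turn) when its x is along the stand's x or y.
- monitor_top (a point): Centre of the display's top face, 74 mm above its foot, same axes. Turned clockwise seen from above the display goes down 8 mm per turn (2 mm per quarter); about 0.05 N m friction when free; no hard stop either way; it stays where it is left. It starts loose and needs 1.1 to 8.0 rad of clockwise turning in all, in several grasps.
- washer_axis (a point): Point on the post axis, 63 mm above the table. Near here lies the red washer (60 mm wide, 6 mm thick) on a spring cup, some mm higher or lower each time, so only felt. Once the foot meets it, squeeze grows about 17 N and turning moment about 0.15 to 0.4 N m per quarter turn. Right squeeze: 2 to 28 N. Square but moment less than 0.11 N m above free turning: go a quarter turn on; more: done.
- lock (a joint): Angle of the orange lock lever on the base, rad: about 0 to 0.15 at the start (pointing along the stand's -x), 1.3 at its far stop. Grows as the lever swings anticlockwise seen from above, its peg moving away from the display towards the stand's -y end. It has friction (about 2 N at the peg) and stays where it is left. Locked above 1.1.
- lock_peg (a point): Top centre of the upright orange peg (16 mm diameter, 34 mm tall) at the free end of the lock lever; 64 mm above the table, 65 mm from the pivot. The lever's arm under it, 14 mm wide, spans 29 to 37 mm above the table.
- lock_pivot (a point): On the upright axis of the lock lever, 38 mm above the table, 160 mm from the post along the stand's -y.
- glasses: Red reading glasses, 130 mm wide, leave alone. Origin under the middle of the lenses.
- loupe: Black and steel loupe, 50 mm diameter, 30 mm tall, behind the stand, leave alone. Origin at the centre of its underside.
- paperweight: Brass paperweight, 52 mm diameter, 42 mm tall, behind the stand, leave alone. Origin at the centre of its underside.
- pencil_cup: Blue ceramic cup, 76 mm diameter, 100 mm tall, leave alone. Origin at the centre of its underside.
- stapler: Blue and black stapler, 140 x 36 x 56 mm, leave alone. Origin at the centre of its underside.
- stamp: Wooden hand stamp, 55 x 30 x 66 mm, leave alone. Origin at the centre of its underside.

How it is judged:
By the outcome, as a careful person would: the job done as asked, in the order asked, and still so for the second after the job is handed in, with the robot touching nothing.
It also fails if it takes over 72 s, if anything falls off the work surface, if the arm or the gripper's body presses on something with over 40 N, if the wrist force passes 120 N, or if a joint passes its speed limit or range.

ROBOT

A 6-joint arm with a two-finger parallel gripper is mounted at the origin on the work surface. World frame = base frame: x ahead of the robot, y to its left, z up, the work surface at z = 0. Lengths are in m, angles in rad, forces in N, time in s.
With the tool pointing down it reaches from about 0.375 to 0.975 m from the base axis. Payload 3.8 kg.
Tool frame: the origin (TCP) lies at the very end of the fingers, on their centre line; the grasp point (between the pads) lies 19 mm behind it; z points along the fingers, y is the line along which they close (so a half turn about z gives the same grasp; the last joint's range is limited). The gripper opens to 85 mm and grips with 20 to 120 N. Pads are 22 mm wide; open, the fingers measure 114 mm over their backs; the gripper's body (76 mm by 85 mm) begins 54 mm behind the grasp point. The pads swing forward as they close: fully open they stand 13 mm farther back than shut.
Start: joints at [-1.346, 0.264, 1.604, -0, 1.274, -0.037], TCP at [0.175, -0.652, 0.231] pointing down, gripper open.
Joint ranges: [-2.63, 2.63], [-0.94, 2.18], [0.31, 2.57], [-1.31, 4.45], [0, 2.66], [-2.55, 2.55]. Speed limits (rad/s): [2.57, 2.57, 3.14, 3.14, 3.14, 3.14].

INTERFACE

Orientations are given as a rotation vector (axis times angle).
In Python, from workcell import read_state, read_camera, calibration, finish_job gives the robot as it stands.
- The arm moves only by the tool step_arm, never from a script. Its argument "commands" is a list of rows, each an object of numbers: "fingers": the gripper's target within -1 to 1 (shut at 1, half-way at 0, fully open at -1); "dx", "dy", "dz": the shift along the tool's x, y, z in m; "roll": the turn about the tool's z in degrees. In form: [{"fingers": .., "dx": .., "dy": .., "dz": .., "roll": ..}, ...]. A call has 1 to 8 rows; each row is the pose to reach, as a shift and turn from the pose commanded when the call began, along the tool's axes at that moment; what a row does not reach only later rows make up. A row lasts 1/8 s, in which the tool goes at most 62.5 mm and 10.7 degrees, less where a joint would pass 70% of its speed; a pose out of reach is approached as far as the arm can. A call with a gripper value outside its range is refused whole. The fingers move at their own pace and stop on an object; "squeeze" is the grip in N (left out, the last holds). Time passes only in rows, so rows that repeat a pose let the fingers close. It gives the time, the measured TCP pose, the force, the opening and the grip force at its end, in the units of the state.
- read_state(): the state, without advancing time (a new reading comes with each control period).
- read_camera(name): name is "side" or "top"; returns (picture, depth): 400x640x3 uint8, blue, green, red; 400x640 float32, m along the optical axis (not along the pixel's ray), 0 where there is no reading.
- calibration(name): a dict with "intrinsics" (3x3 intrinsics, pixels), "world_to_cam" (4x4, takes a point from world to camera coordinates). Camera axes: x right, y up, looking along -z (the intrinsics and any distortion apply to the point x, -y, -z); pixel columns grow to the right and rows downward; lengths in m; the calibration is good to about 2 mm. A picture is of the moment at which its call begins. calibration takes no time and is no camera call.
- finish_job(): hands the job in; it is judged then, once.
The state is a dict: "time": time; "q": joint angles; "joint_vel": joint speeds; "joint_torque": joint torques, N m; "tool_pos": TCP position; "tcp_rot": TCP orientation; "wrist_force": force on the tool from outside, world axes, zero at the start; "torque": the same for the moment, N m; "width": opening from 0.0 (shut) to 1.0 (fully open); "grip_force": force on a finger pad.
Only numpy, scipy, OpenCV 4.12 (cv2) and the standard library are available. Lean on these libraries where they do the work, as an engineer would, in place of code of your own. Each camera call takes 0.05 s, during which the arm holds its last target. There are 200 camera calls.

## Working session

There is one attempt and no reset: what is moved stays moved. The work goes in short steps, Python scripts to look and compute and a tool call to move; the robot and the scene stay as the last step left them, time stands still between calls to the robot, and variables do not carry over. Pictures are saved under pics/ and viewed, at most 10 in all, crops included, and the job is handed in when it is done.

Besides the shell and the picture viewer there is one more tool, called after "Request:" as name([rows], argument=value, ...), one row to a line, values as JSON. step_arm: Moves the arm, as the interface text tells. Its arguments: {"type":"object","properties":{"commands":{"type":"array","items":{"type":"object","properties":{"fingers":{"type":"number"},"dx":{"type":"number"},"dy":{"type":"number"},"dz":{"type":"number"},"roll":{"type":"number"}}}},"squeeze":{"type":"number"}},"required":["commands"]}

```bash
mkdir -p pics; ls
python3 - <<'E'
from workcell import *
import cv2,numpy as np
s=read_state();print(s)
for n in("top","side"):
    im,d=read_camera(n);cv2.imwrite(f"pics/{n}0.png",im);np.savez(f"{n}0.npz",im=im,d=d)
    c=calibration(n);print(n,c)
E
```

```text
pics
{'time': 0.0, 'q': array([-1.34590480e+00,  2.64767116e-01,  1.60537174e+00,  4.16204245e-05,
        1.27361851e+00, -3.69057308e-02]), 'joint_vel': array([ 0.00018096,  0.00161237,  0.00059348,  0.0013728 ,  0.00107596,
       -0.00046865]), 'joint_torque': array([-1.17002801e-03, -5.15113378e+01, -3.67316294e+01, -2.32274679e-04,
        1.30357960e-02, -6.51523635e-06]), 'tool_pos': array([ 0.17455284, -0.65131417,  0.22995378]), 'tcp_rot': array([-3.11257841e+00, -4.09755983e-01,  2.56743468e-04]), 'wrist_force': array([-0.04543334, -0.12562892, -0.45525613]), 'torque': array([ 0.00699498, -0.03737009,  0.03815288]), 'grip_force': 0.0, 'width': 1.0017062114057047}
top {'intrinsics': array([[422.76038302,   0.        , 323.0981155 ],
       [  0.        , 422.76038302, 196.72345914],
       [  0.        ,   0.        ,   1.        ]]), 'world_to_cam': array([[ 0.01453817, -0.99978081, -0.01506534, -0.00568563],
       [ 0.98605021,  0.01183671,  0.16602673, -0.59887483],
       [-0.16581202, -0.0172689 ,  0.98600617, -1.11532498],
       [ 0.        ,  0.        ,  0.        ,  1.        ]])}
side {'intrinsics': array([[516.54155359,   0.        , 319.51663048],
       [  0.        , 516.54155359, 210.39617351],
       [  0.        ,   0.        ,   1.        ]]), 'world_to_cam': array([[-0.81188705, -0.583675  ,  0.01276363,  0.47770467],
       [ 0.40513721, -0.5475316 ,  0.73217006, -0.30207819],
       [-0.42036087,  0.59961041,  0.68100227, -1.47971587],
       [ 0.        ,  0.        ,  0.        ,  1.        ]])}
```

View pics/top0.png

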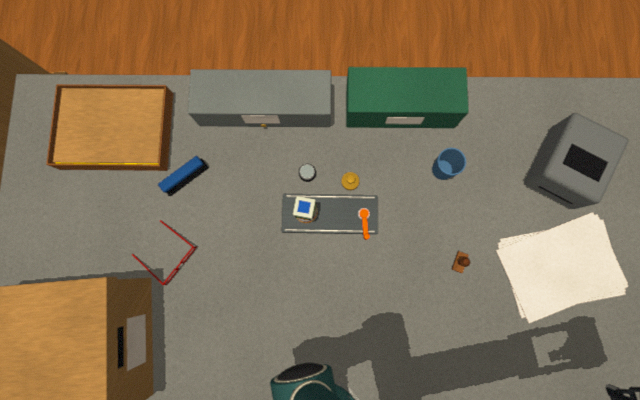

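View pics/side0.png

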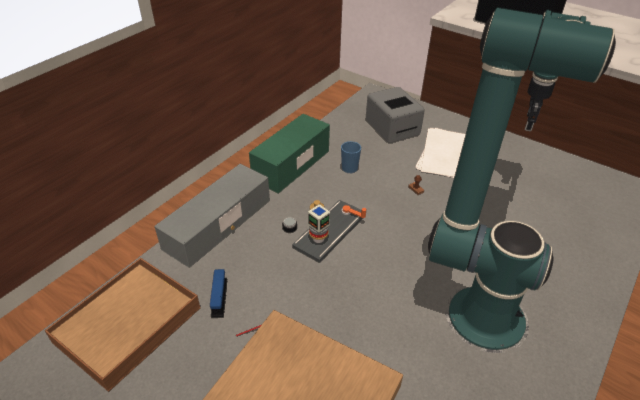

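The top view shows the stand around (330,214), the display at (305,208), and the lever with its pivot near (364,214), pointing towards the robot. The loupe is at (307,172) and the paperweight at (351,181). Next I'll measure these.

```bash
cat > h.py <<'E'
from workcell import *
import cv2,numpy as np
def ray(n,uv,z):
    "pixels (N,2) -> world points on plane z"
    c=calibration(n);K=c["intrinsics"];T=c["world_to_cam"];R,t=T[:3,:3],T[:3,3]
    uv=np.atleast_2d(np.float64(uv));p=np.c_[uv,np.ones(len(uv))]@np.linalg.inv(K).T
    d=(p*[1,-1,-1])@R;o=-R.T@t
    return o+d*((z-o[2])/d[:,2])[:,None]
def proj(n,P):
    c=calibration(n);T=c["world_to_cam"];p=(np.atleast_2d(P)@T[:3,:3].T+T[:3,3])*[1,-1,-1]
    p=p@c["intrinsics"].T;return p[:,:2]/p[:,2:]
def big(mask):
    n,l,s,c=cv2.connectedComponentsWithStats(mask.astype(np.uint8));i=1+np.argmax(s[1:,4]);return l==i
E
python3 - <<'E'
from h import *
f=np.load("top0.npz");im,d=f["im"],f["d"]
hsv=cv2.cvtColor(im,cv2.COLOR_BGR2HSV);H,S,V=hsv[...,0],hsv[...,1],hsv[...,2]
cv2.imwrite("pics/crop0.png",cv2.resize(im[150:260,260:400],None,fx=5,fy=5,interpolation=cv2.INTER_NEAREST))
# depth heights of a few pixels
def world(u,v):
    c=calibration("top");K=c["intrinsics"];T=c["world_to_cam"];z=d[v,u]
    p=np.array([(u-K[0,2])/K[0,0]*z,-(v-K[1,2])/K[1,1]*z,-z]);return T[:3,:3].T@(p-T[:3,3])
for q in [(304,208),(330,214),(364,214),(366,236),(307,172),(351,181)]:print(q,world(*q).round(4))
roi=np.zeros(H.shape,bool);roi[185:245,275:385]=1
o=big(roi&(H<18)&(S>180)&(V>150));ys,xs=np.nonzero(o);print("orange",len(xs),xs.min(),xs.max(),ys.min(),ys.max())
for y in range(ys.min(),ys.max()+1):print(y,xs[ys==y].min(),xs[ys==y].max(),end="; ")
print()
for r in range(190,240):print(r,V[r,290:320].tolist()) if 192<=r<=224 and r%2==0 else None
E
```

```text
(304, 208) [0.5543 0.0486 0.14  ]
(330, 214) [ 0.5547 -0.0173  0.0225]
(364, 214) [ 0.5535 -0.111   0.0412]
(366, 236) [ 0.4913 -0.1143  0.0644]
(307, 172) [0.6718 0.049  0.0344]
(351, 181) [ 0.6459 -0.0749  0.0409]
orange 166 360 369 209 239
209 363 364; 210 361 366; 211 361 367; 212 360 367; 213 360 367; 214 360 367; 215 360 367; 216 361 366; 217 362 365; 218 362 366; 219 362 366; 220 362 366; 221 362 366; 222 362 367; 223 363 367; 224 362 367; 225 363 367; 226 363 367; 227 363 367; 228 363 367; 229 363 367; 230 363 367; 231 363 367; 232 363 367; 233 363 367; 234 363 368; 235 364 368; 236 364 369; 237 364 368; 238 365 368; 239 366 366; 
192 [136, 135, 128, 132, 131, 136, 132, 129, 131, 128, 131, 134, 132, 130, 130, 127, 129, 132, 136, 137, 136, 133, 134, 137, 132, 131, 131, 128, 129, 131]
194 [105, 98, 97, 99, 101, 95, 98, 97, 95, 93, 96, 97, 98, 104, 104, 107, 105, 106, 103, 104, 106, 101, 101, 102, 103, 100, 102, 101, 101, 103]
196 [169, 156, 153, 156, 159, 159, 179, 204, 201, 194, 185, 189, 187, 196, 199, 191, 189, 191, 188, 185, 188, 196, 191, 190, 195, 201, 209, 224, 233, 236]
[... 1309 characters left out ...]
63, 56, 77]
216 [99, 101, 99, 101, 94, 71, 84, 110, 121, 127, 140, 153, 177, 198, 220, 225, 227, 232, 236, 238, 239, 210, 121, 59, 84, 87, 78, 61, 75, 99]
218 [98, 97, 99, 95, 96, 94, 116, 134, 125, 123, 106, 106, 116, 93, 74, 75, 83, 101, 113, 118, 141, 141, 95, 81, 90, 76, 47, 60, 77, 95]
220 [96, 100, 98, 104, 99, 104, 99, 97, 129, 152, 147, 137, 137, 140, 134, 137, 138, 131, 119, 96, 93, 111, 99, 84, 60, 51, 72, 90, 98, 95]
222 [99, 96, 99, 96, 101, 98, 95, 101, 97, 98, 104, 117, 123, 119, 120, 135, 133, 119, 121, 107, 101, 100, 91, 90, 93, 89, 94, 97, 96, 94]
224 [98, 98, 98, 98, 97, 97, 96, 101, 101, 95, 99, 97, 100, 96, 98, 97, 95, 104, 96, 96, 97, 98, 94, 97, 97, 97, 100, 94, 96, 97]
```

View pics/crop0.png

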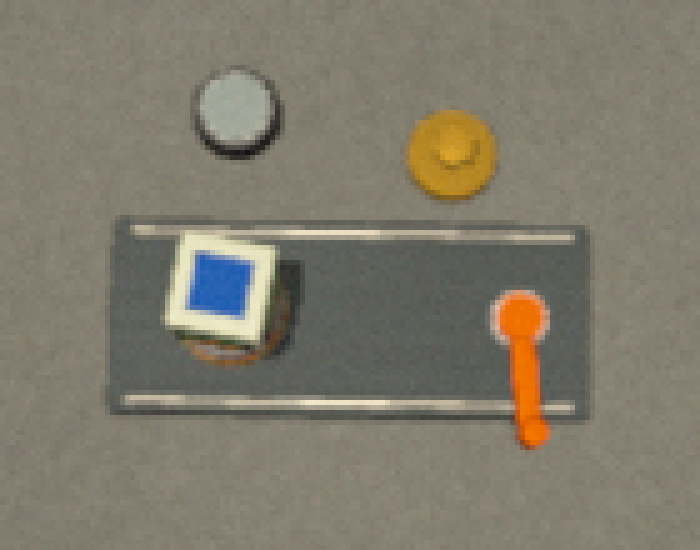

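```bash
cat >> h.py <<'E'
def up(im,x0,x1,y0,y1,k=8):
    return cv2.resize(im[y0:y1,x0:x1],None,fx=k,fy=k,interpolation=cv2.INTER_CUBIC)
def unup(p,x0,y0,k=8): return (np.float64(p)+.5)/k-.5+[x0,y0]
def rect(n,m,x0,y0,z):
    c=max(cv2.findContours(m.astype(np.uint8),cv2.RETR_EXTERNAL,cv2.CHAIN_APPROX_NONE)[0],key=cv2.contourArea)[:,0]
    P=ray(n,unup(c,x0,y0),z)[:,:2];(c0,s,a)=cv2.minAreaRect((P*1000).astype(np.float32));return np.array(c0),np.array(s),a
def display(im,z=.14,box=(285,325,188,226)):
    "white top with blue screen, seen from above: outer rect, blue rect (mm, deg)"
    x0,x1,y0,y1=box;u=up(im,*box);h=cv2.cvtColor(u,cv2.COLOR_BGR2HSV)
    b=big((h[...,0]>100)&(h[...,0]<130)&(h[...,1]>120)&(h[...,2]>110))
    w=big(((h[...,2]>165)&(h[...,1]<70))|b)
    return rect("top",w,x0,y0,z),rect("top",b,x0,y0,z)
E
python3 - <<'E'
from h import *
im=np.load("top0.npz")["im"]
for z in (.138,.142):print([[np.round(a,1) for a in r] for r in display(im,z)])
# white lines
hsv=cv2.cvtColor(im,cv2.COLOR_BGR2HSV)
for (r0,r1,c0,c1) in((192,200,325,374),(228,235,286,358)):
    pts=[]
    for c in range(c0,c1):
        v=im[r0:r1,c].astype(float).mean(1);v=np.clip(v-125,0,None)
        if v.max()>30:pts.append((c,r0+(v*np.arange(len(v))).sum()/v.sum()))
    P=ray("top",pts,.02)[:,:2];vx,vy,x,y=cv2.fitLine((P*1000).astype(np.float32),cv2.DIST_HUBER,0,.01,.01).ravel()
    print(len(P),"line angle",np.degrees(np.arctan2(vy,vx))%180,x,y,P[[0,-1]])
# base outline: dark
x0,x1,y0,y1=275,385,185,242
u=up(im,x0,x1,y0,y1);print("lens",)
h=cv2.cvtColor(u,cv2.COLOR_BGR2HSV)
b=cv2.morphologyEx(((h[...,1]>20)&(h[...,0]>80)&(h[...,0]<110)|(h[...,2]>140)|(h[...,1]>150)).astype(np.uint8),cv2.MORPH_OPEN,np.ones((9,9)))
print("base",rect("top",big(b>0),x0,y0,.02))
# lever
h=cv2.cvtColor(u,cv2.COLOR_BGR2HSV);o=big((h[...,0]<18)&(h[...,1]>180)&(h[...,2]>150)).astype(np.uint8)
ys,xs=np.nonzero(o);k=unup(np.c_[xs,ys],x0,y0)
hub=k[k[:,1]<217.2].mean(0);print("pivot px",hub,ray("top",hub,.04))
for z in(.064,):
  q=k[(k[:,1]>233)];print("peg px",q.mean(0),ray("top",q.mean(0),.064), q.min(0),q.max(0))
E
```

```text
[[array([561.9,  37.6]), array([73.4, 62.1]), np.float64(81.7)], [array([558.3,  50. ]), array([27.7, 27.8]), np.float64(80.5)]]
[[array([561.3,  37.3]), array([73.2, 61.9]), np.float64(81.7)], [array([557.7,  49.7]), array([27.6, 27.7]), np.float64(80.5)]]
40 line angle 90.043365 605.7586 -65.85618 [[ 0.60538529 -0.00256652]
 [ 0.60484575 -0.13810374]]
60 line angle 89.78712 509.53915 18.775867 [[ 0.51048091  0.10518629]
 [ 0.50948013 -0.07917991]]
lens
base (array([575.84503174, -16.47515869]), array([248.27246094,  65.94300079]), 89.735107421875)
pivot px [363.70006831 213.11202186] [[ 0.55608786 -0.11022866  0.04      ]]
peg px [365.99786711 235.6918304 ] [[ 0.49213893 -0.11437474  0.064     ]] [362.8125 233.0625] [369.0625 239.0625]
```

```bash
cat >> h.py <<'E'
from scipy.spatial.transform import Rotation as Ro
def go(x,y,z,yaw):
    s=read_state();R=Ro.from_rotvec(s["tcp_rot"]).as_matrix();d=R.T@(np.array([x,y,z])-s["tool_pos"])
    y0=np.degrees(np.arctan2(R[1,0],R[0,0]));print("yaw now",y0.round(2),"dx,dy,dz",d.round(4),"roll",((y0-yaw+180)%360-180).round(2),"q6",np.degrees(s["q"][5]).round(1))
def st():
    s=read_state();R=Ro.from_rotvec(s["tcp_rot"]).as_matrix();print("t",round(s["time"],2),"p",s["tool_pos"].round(4),"yaw",np.degrees(np.arctan2(R[1,0],R[0,0])).round(2),"q6",np.degrees(s["q"][5]).round(1),"F",s["wrist_force"].round(2),"M",s["torque"].round(3),"w",round(s["width"],3),"g",round(s["grip_force"],1))
E
python3 -c "
from h import *
go(.366,-.30,.23,95);go(.557,.0498,.22,170.5)"
```

```text
yaw now 15.0 dx,dy,dz [ 0.2759 -0.2898  0.0007] roll -80.0 q6 -2.1
yaw now 15.0 dx,dy,dz [ 0.5509 -0.5783  0.0113] roll -155.5 q6 -2.1
```

Request:
step_arm([
  {"dx": 0.275,"dy": -0.289,"dz": 0,"roll": -80,"fingers": -1},
  {"dx": 0.275,"dy": -0.289,"dz": 0,"roll": -80,"fingers": -1},
  {"dx": 0.275,"dy": -0.289,"dz": 0,"roll": -80,"fingers": -1},
  {"dx": 0.275,"dy": -0.289,"dz": 0,"roll": -80,"fingers": -1},
  {"dx": 0.275,"dy": -0.289,"dz": 0,"roll": -80,"fingers": -1},
  {"dx": 0.275,"dy": -0.289,"dz": 0,"roll": -80,"fingers": -1},
  {"dx": 0.275,"dy": -0.289,"dz": 0,"roll": -80,"fingers": -1},
  {"dx": 0.275,"dy": -0.289,"dz": 0,"roll": -80,"fingers": -1},
], squeeze=60)

```text
time: 1.1
tool_pos: [0.3661, -0.2994, 0.2309]
tcp_rot: [-2.114, -2.323, -0.001]
wrist_force: [0.7, 0.3, -0.3]
width: 0.996
grip_force: 0.0
```

```bash
python3 -c "
from h import *
st();go(.557,.0498,.20,170.5)"
```

```text
t 1.1 p [ 0.3661 -0.2994  0.2309] yaw 95.41 q6 -47.7 F [ 0.7   0.25 -0.25] M [-0.012 -0.009  0.023] w 0.996 g 0.0
yaw now 95.41 dx,dy,dz [0.3297 0.223  0.0311] roll -75.09 q6 -47.7
```

Request:
step_arm([
  {"dx": 0.33,"dy": 0.223,"dz": 0.03,"roll": -75.5,"fingers": -1},
  {"dx": 0.33,"dy": 0.223,"dz": 0.03,"roll": -75.5,"fingers": -1},
  {"dx": 0.33,"dy": 0.223,"dz": 0.03,"roll": -75.5,"fingers": -1},
  {"dx": 0.33,"dy": 0.223,"dz": 0.03,"roll": -75.5,"fingers": -1},
  {"dx": 0.33,"dy": 0.223,"dz": 0.03,"roll": -75.5,"fingers": -1},
  {"dx": 0.33,"dy": 0.223,"dz": 0.03,"roll": -75.5,"fingers": -1},
  {"dx": 0.33,"dy": 0.223,"dz": 0.03,"roll": -75.5,"fingers": -1},
  {"dx": 0.33,"dy": 0.223,"dz": 0.03,"roll": -75.5,"fingers": -1},
])

```text
time: 2.1
tool_pos: [0.5589, 0.0482, 0.2003]
tcp_rot: [-0.256, -3.129, 0.0]
wrist_force: [-0.5, -0.8, 0.5]
width: 1.004
grip_force: 0.0
```

Run:
```python
from h import *
st();go(.557,.0498,.105,170.5)
im,d=read_camera("side");cv2.imwrite("pics/s1.png",cv2.resize(im[130:290,230:430],None,fx=3.5,fy=3.5))
```

```text
t 2.1 p [0.5589 0.0482 0.2003] yaw 170.63 q6 -78.3 F [-0.53 -0.83  0.54] M [-0.005  0.003 -0.047] w 1.004 g 0.0
yaw now 170.63 dx,dy,dz [0.002  0.0013 0.0953] roll 0.13 q6 -78.3
```

View pics/s1.png

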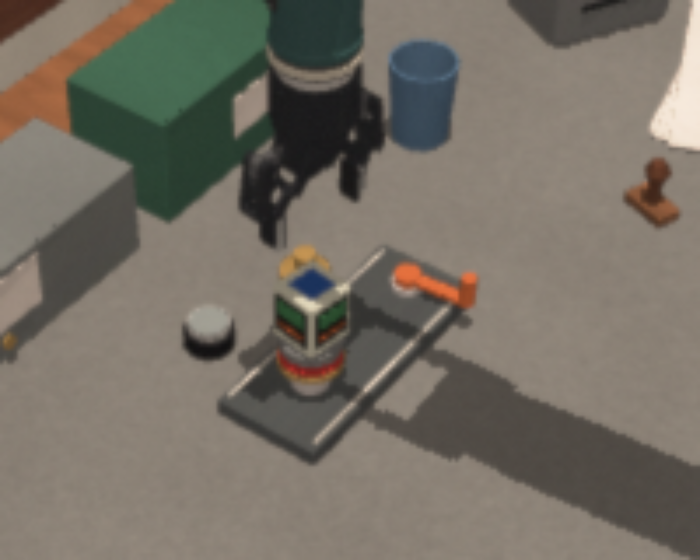

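The gripper hangs directly above the display (about (310,310) in the crop) with nothing in the way. Going down to grip.

Request:
step_arm([
  {"dx": 0.001,"dy": 0.001,"dz": 0.05,"roll": 0,"fingers": -1},
  {"dx": 0.001,"dy": 0.001,"dz": 0.095,"roll": 0,"fingers": -1},
  {"dx": 0.001,"dy": 0.001,"dz": 0.095,"roll": 0,"fingers": -1},
  {"dx": 0.001,"dy": 0.001,"dz": 0.095,"roll": 0,"fingers": -0.1},
  {"dx": 0.001,"dy": 0.001,"dz": 0.095,"roll": 0,"fingers": 0.6},
  {"dx": 0.001,"dy": 0.001,"dz": 0.095,"roll": 0,"fingers": 0.6},
  {"dx": 0.001,"dy": 0.001,"dz": 0.095,"roll": 0,"fingers": 0.6},
  {"dx": 0.001,"dy": 0.001,"dz": 0.095,"roll": 0,"fingers": 0.6},
], squeeze=60)

```text
time: 3.15
tool_pos: [0.5605, 0.0486, 0.1098]
tcp_rot: [0.26, 3.125, 0.003]
wrist_force: [-0.7, 3.1, 4.9]
width: 0.579
grip_force: 62.5
```

Run:
```python
from h import *
st();go(.557,.0498,.105,170.5)
```

```text
t 3.15 p [0.5605 0.0486 0.1098] yaw 170.47 q6 -78.1 F [-0.74  3.09  4.87] M [ 0.383  0.25  -0.044] w 0.579 g 62.5
yaw now 170.47 dx,dy,dz [0.0037 0.0005 0.0048] roll -0.03 q6 -78.1
```

Request:
step_arm([
  {"dx": 0,"dy": 0.002,"dz": 0,"roll": 5,"fingers": 0.6},
  {"dx": 0,"dy": 0.002,"dz": 0,"roll": 10,"fingers": 0.6},
  {"dx": 0,"dy": 0.002,"dz": 0.0003,"roll": 15,"fingers": 0.6},
  {"dx": 0,"dy": 0.002,"dz": 0.0005,"roll": 20,"fingers": 0.6},
  {"dx": 0,"dy": 0.002,"dz": 0.0006,"roll": 25,"fingers": 0.6},
])

```text
time: 3.78
tool_pos: [0.5599, 0.0479, 0.1092]
tcp_rot: [0.933, 2.995, -0.004]
wrist_force: [-3.3, -4.9, 8.4]
width: 0.573
grip_force: 63.0
```

```bash
python3 -c "
from h import *
st()"
```

```text
t 3.77 p [0.5599 0.0479 0.1092] yaw 145.39 q6 -52.8 F [-3.26 -4.89  8.44] M [-1.303  0.912  0.095] w 0.573 g 63.0
```

Request:
step_arm([
  {"dx": 0,"dy": 0,"dz": 0,"roll": 5,"fingers": 0.6},
  {"dx": 0,"dy": 0,"dz": 0.0002,"roll": 10,"fingers": 0.6},
  {"dx": 0,"dy": 0,"dz": 0.0003,"roll": 15,"fingers": 0.6},
  {"dx": 0,"dy": 0,"dz": 0.0005,"roll": 20,"fingers": 0.6},
  {"dx": 0,"dy": 0,"dz": 0.0006,"roll": 25,"fingers": 0.6},
])

```text
time: 4.4
tool_pos: [0.5589, 0.0472, 0.1086]
tcp_rot: [1.56, 2.723, -0.005]
wrist_force: [-6.5, -7.0, 12.9]
width: 0.575
grip_force: 63.3
```

```bash
python3 -c "
from h import *
st()"
```

```text
t 4.4 p [0.5589 0.0472 0.1086] yaw 120.4 q6 -27.8 F [-6.49 -7.   12.91] M [-1.579  1.451  0.102] w 0.575 g 63.3
```

Request:
step_arm([
  {"dx": 0,"dy": 0,"dz": 0,"roll": 5,"fingers": 0.6},
  {"dx": 0,"dy": 0,"dz": 0.0002,"roll": 10,"fingers": 0.6},
  {"dx": 0,"dy": 0,"dz": 0.0003,"roll": 15,"fingers": 0.6},
  {"dx": 0,"dy": 0,"dz": 0.0005,"roll": 20,"fingers": 0.6},
  {"dx": 0,"dy": 0,"dz": 0.0006,"roll": 25,"fingers": 0.6},
])

```text
time: 5.03
tool_pos: [0.5578, 0.047, 0.108]
tcp_rot: [2.113, 2.322, -0.007]
wrist_force: [-8.6, -8.1, 14.8]
width: 0.573
grip_force: 63.6
```

```bash
python3 -c "
from h import *
st()"
```

```text
t 5.03 p [0.5578 0.047  0.108 ] yaw 95.4 q6 -2.8 F [-8.58 -8.06 14.82] M [-1.551  2.094  0.072] w 0.573 g 63.6
```

Request:
step_arm([
  {"dx": -0.0015,"dy": -0.0015,"dz": -0.002,"roll": 0.5,"fingers": 0.6},
  {"dx": -0.0015,"dy": -0.0015,"dz": -0.002,"roll": 2,"fingers": 0.6},
  {"dx": -0.0015,"dy": -0.0015,"dz": -0.002,"roll": 4,"fingers": 0.6},
  {"dx": -0.0015,"dy": -0.0015,"dz": -0.002,"roll": 5.5,"fingers": 0.6},
])

```text
time: 5.52
tool_pos: [0.5574, 0.047, 0.108]
tcp_rot: [2.221, 2.219, -0.002]
wrist_force: [-4.0, -5.4, 6.5]
width: 0.576
grip_force: 63.9
```

```bash
python3 -c "
from h import *
st()
for i in range(4): read_camera('top');st()
im,_=read_camera('side');cv2.imwrite('pics/s2.png',cv2.resize(im[180:270,280:370],None,fx=6,fy=6))"
```

```text
t 5.53 p [0.5574 0.047  0.108 ] yaw 89.95 q6 2.5 F [-4.02 -5.38  6.5 ] M [-1.147  1.13   0.071] w 0.576 g 63.9
t 5.58 p [0.5573 0.047  0.108 ] yaw 89.9 q6 2.5 F [-2.68 -5.17  7.  ] M [-1.092  1.038 -0.034] w 0.577 g 64.1
t 5.62 p [0.5574 0.047  0.108 ] yaw 89.97 q6 2.4 F [-2.91 -5.02  7.3 ] M [-1.151  1.088 -0.006] w 0.58 g 64.1
t 5.67 p [0.5573 0.047  0.108 ] yaw 89.99 q6 2.4 F [-3.33 -6.2   7.26] M [-1.096  1.109 -0.069] w 0.572 g 64.1
t 5.72 p [0.5574 0.047  0.108 ] yaw 89.99 q6 2.4 F [-4.18 -5.87  7.72] M [-1.068  1.067 -0.078] w 0.576 g 64.1
```

Request:
step_arm([
  {"dx": -0.001,"dy": -0.0005,"dz": -0.001,"roll": 5,"fingers": 0.6},
  {"dx": -0.001,"dy": -0.0005,"dz": -0.001,"roll": 10,"fingers": 0.6},
  {"dx": -0.001,"dy": -0.0005,"dz": -0.0005,"roll": 15,"fingers": 0.6},
  {"dx": -0.001,"dy": -0.0005,"dz": -0.0005,"roll": 20,"fingers": 0.6},
  {"dx": -0.001,"dy": -0.0005,"dz": -0.0003,"roll": 25,"fingers": 0.6},
  {"dx": -0.001,"dy": -0.0005,"dz": -0.0003,"roll": 30,"fingers": 0.6},
])

```text
time: 6.52
tool_pos: [0.556, 0.0473, 0.1074]
tcp_rot: [-2.722, -1.565, 0.002]
wrist_force: [-3.8, -1.5, 3.7]
width: 0.576
grip_force: 63.7
```

```bash
python3 -c "
from h import *
st()"
```

```text
t 6.53 p [0.556  0.0473 0.1074] yaw 59.8 q6 32.5 F [-3.84 -1.5   3.71] M [-0.133  1.095 -0.003] w 0.576 g 63.7
```

Request:
step_arm([
  {"dx": 0,"dy": 0,"dz": 0,"roll": 5,"fingers": 0.6},
  {"dx": 0,"dy": 0,"dz": 0.0002,"roll": 10,"fingers": 0.6},
  {"dx": 0,"dy": 0,"dz": 0.0003,"roll": 15,"fingers": 0.6},
  {"dx": 0,"dy": 0,"dz": 0.0004,"roll": 20,"fingers": 0.6},
  {"dx": 0,"dy": 0,"dz": 0.0005,"roll": 25,"fingers": 0.6},
  {"dx": 0,"dy": 0,"dz": 0.0006,"roll": 30,"fingers": 0.6},
])

```text
time: 7.28
tool_pos: [0.5552, 0.0484, 0.1067]
tcp_rot: [-3.033, -0.806, 0.004]
wrist_force: [-6.5, 2.0, 6.2]
width: 0.573
grip_force: 63.9
```

```bash
python3 -c "
from h import *
st()"
```

```text
t 7.28 p [0.5552 0.0484 0.1067] yaw 29.77 q6 62.5 F [-6.49  1.99  6.25] M [0.549 1.359 0.095] w 0.573 g 63.9
```

Request:
step_arm([
  {"dx": 0,"dy": 0,"dz": 0,"roll": 5,"fingers": 0.6},
  {"dx": 0,"dy": 0,"dz": 0.0002,"roll": 10,"fingers": 0.6},
  {"dx": 0,"dy": 0,"dz": 0.0003,"roll": 15,"fingers": 0.6},
  {"dx": 0,"dy": 0,"dz": 0.0004,"roll": 20,"fingers": 0.6},
  {"dx": 0,"dy": 0,"dz": 0.0005,"roll": 25,"fingers": 0.6},
])

```text
time: 7.9
tool_pos: [0.555, 0.0495, 0.1062]
tcp_rot: [-3.135, -0.13, 0.005]
wrist_force: [-6.2, 5.8, 5.7]
width: 0.576
grip_force: 63.9
```

```bash
python3 -c "
from h import *
st()"
```

```text
t 7.9 p [0.555  0.0495 0.1062] yaw 4.75 q6 87.5 F [-6.2   5.79  5.74] M [1.316 1.332 0.036] w 0.576 g 63.9
```

Request:
step_arm([
  {"dx": 0,"dy": 0,"dz": 0.0001,"roll": 5,"fingers": 0.6},
])

```text
time: 8.02
tool_pos: [0.555, 0.0497, 0.1061]
tcp_rot: [-3.137, 0.007, 0.005]
wrist_force: [-5.7, 6.5, 5.0]
width: 0.574
grip_force: 63.9
```

```bash
python3 -c "
from h import *
st()
for i in range(4): read_camera('top');st()"
```

```text
t 8.03 p [0.555  0.0497 0.1061] yaw -0.26 q6 92.5 F [-5.67  6.52  5.05] M [1.486 1.324 0.087] w 0.574 g 63.9
t 8.07 p [0.555  0.0498 0.1061] yaw -0.42 q6 92.6 F [-7.2   5.63  6.6 ] M [ 1.342  1.346 -0.086] w 0.575 g 64.0
t 8.12 p [0.555  0.0497 0.1061] yaw -0.19 q6 92.4 F [-6.42  5.79  6.45] M [ 1.318  1.363 -0.02 ] w 0.575 g 64.0
t 8.18 p [0.555  0.0497 0.1061] yaw -0.12 q6 92.3 F [-7.63  5.91  5.96] M [ 1.29   1.338 -0.013] w 0.578 g 64.0
t 8.22 p [0.555  0.0497 0.1061] yaw -0.1 q6 92.3 F [-6.43  6.65  5.88] M [ 1.356  1.297 -0.01 ] w 0.574 g 64.0
```

Request:
step_arm([
  {"dx": 0,"dy": 0,"dz": 0,"roll": 0,"fingers": -1},
  {"dx": 0,"dy": 0,"dz": 0,"roll": 0,"fingers": -1},
  {"dx": 0,"dy": 0,"dz": 0,"roll": 0,"fingers": -1},
  {"dx": 0,"dy": 0,"dz": -0.05,"roll": 0,"fingers": -1},
  {"dx": 0,"dy": 0,"dz": -0.05,"roll": -50,"fingers": -1},
  {"dx": 0,"dy": 0,"dz": -0.05,"roll": -50,"fingers": -1},
  {"dx": 0,"dy": 0,"dz": -0.05,"roll": -50,"fingers": -1},
  {"dx": 0,"dy": 0,"dz": -0.05,"roll": -50,"fingers": -1},
])

```text
time: 9.22
tool_pos: [0.5569, 0.0468, 0.1557]
tcp_rot: [2.92, 1.159, 0.001]
wrist_force: [0.1, 0.3, -0.3]
width: 0.999
grip_force: 0.0
```

Request:
step_arm([
  {"dx": 0,"dy": 0,"dz": 0,"roll": -80,"fingers": -1},
  {"dx": 0,"dy": 0,"dz": 0,"roll": -80,"fingers": -1},
  {"dx": 0,"dy": 0,"dz": 0,"roll": -80,"fingers": -1},
  {"dx": 0,"dy": 0,"dz": 0,"roll": -80,"fingers": -1},
  {"dx": 0,"dy": 0,"dz": 0,"roll": -80,"fingers": -1},
  {"dx": 0,"dy": 0,"dz": 0,"roll": -80,"fingers": -1},
  {"dx": 0,"dy": 0,"dz": 0,"roll": -80,"fingers": -1},
  {"dx": 0,"dy": 0,"dz": 0,"roll": -80,"fingers": -1},
])

```text
time: 10.22
tool_pos: [0.5569, 0.0468, 0.1556]
tcp_rot: [1.495, 2.763, 0.0]
wrist_force: [-0.1, 0.0, -0.0]
width: 1.002
grip_force: 0.0
```

Request:
step_arm([
  {"dx": 0,"dy": 0,"dz": 0,"roll": -50,"fingers": -1},
  {"dx": 0,"dy": 0,"dz": 0,"roll": -50,"fingers": -1},
  {"dx": 0,"dy": 0,"dz": 0,"roll": -50,"fingers": -1},
  {"dx": 0,"dy": 0,"dz": 0,"roll": -50,"fingers": -1},
  {"dx": 0,"dy": 0,"dz": 0,"roll": -50,"fingers": -1},
  {"dx": 0,"dy": 0,"dz": 0,"roll": -50,"fingers": -1},
])

```text
time: 10.98
tool_pos: [0.5568, 0.0468, 0.1556]
tcp_rot: [0.195, 3.135, 0.0]
wrist_force: [-0.2, 0.1, -0.4]
width: 1.005
grip_force: 0.0
```

```bash
python3 -c "
from h import *
for i in range(3):st();read_camera('top')
go(.5575,.0498,.105,180)
im,_=read_camera('side');cv2.imwrite('pics/s3.png',cv2.resize(im[180:270,280:370],None,fx=6,fy=6))"
```

```text
t 10.97 p [0.5568 0.0468 0.1556] yaw 172.87 q6 -80.6 F [-0.21  0.06 -0.42] M [0.027 0.036 0.007] w 1.005 g 0.0
t 11.03 p [0.5568 0.0468 0.1556] yaw 172.82 q6 -80.6 F [-0.22 -0.15 -0.54] M [-0.01  -0.014  0.005] w 0.998 g 0.0
t 11.07 p [0.5567 0.0469 0.1556] yaw 172.83 q6 -80.6 F [-0.35 -0.5  -0.29] M [ 0.033  0.025 -0.033] w 1.0 g 0.0
yaw now 172.85 dx,dy,dz [-0.0005  0.003   0.0506] roll -7.15 q6 -80.6
```

View pics/s3.png

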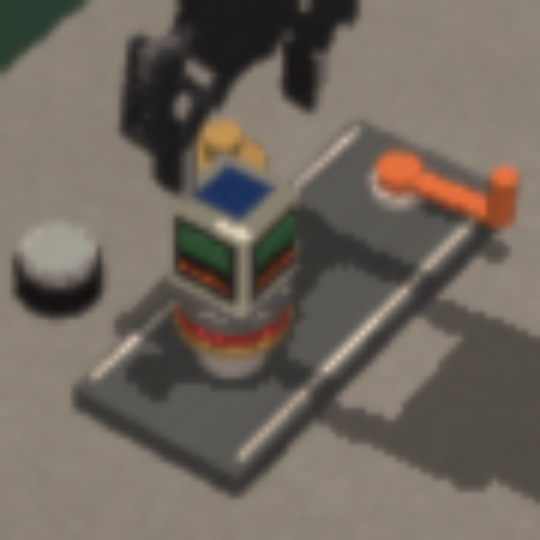

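The display looks square, standing clear in the crop at about (235,235). Regrasping it centred.

Request:
step_arm([
  {"dx": -0.0005,"dy": 0.003,"dz": 0,"roll": -7.2,"fingers": -1},
  {"dx": -0.0005,"dy": 0.003,"dz": 0.05,"roll": -7.2,"fingers": -1},
  {"dx": -0.0005,"dy": 0.003,"dz": 0.05,"roll": -7.2,"fingers": -1},
  {"dx": -0.0005,"dy": 0.003,"dz": 0.05,"roll": -7.2,"fingers": 0},
  {"dx": -0.0005,"dy": 0.003,"dz": 0.05,"roll": -7.2,"fingers": 0.6},
  {"dx": -0.0005,"dy": 0.003,"dz": 0.05,"roll": -7.2,"fingers": 0.6},
  {"dx": -0.0005,"dy": 0.003,"dz": 0.05,"roll": -7.2,"fingers": 0.6},
])

```text
time: 12.05
tool_pos: [0.559, 0.0498, 0.1079]
tcp_rot: [-0.004, 3.138, -0.0]
wrist_force: [-1.0, -1.3, 6.2]
width: 0.577
grip_force: 63.2
```

```bash
python3 -c "
from h import *
st()"
```

```text
t 12.05 p [0.559  0.0498 0.1079] yaw -179.84 q6 -87.6 F [-0.95 -1.26  6.19] M [-0.084  0.24  -0.067] w 0.577 g 63.2
```

Request:
step_arm([
  {"dx": 0,"dy": 0,"dz": 0,"roll": 5,"fingers": 0.6},
  {"dx": 0,"dy": 0,"dz": 0.0002,"roll": 10,"fingers": 0.6},
  {"dx": 0,"dy": 0,"dz": 0.0003,"roll": 15,"fingers": 0.6},
  {"dx": 0,"dy": 0,"dz": 0.0004,"roll": 20,"fingers": 0.6},
  {"dx": 0,"dy": 0,"dz": 0.0005,"roll": 25,"fingers": 0.6},
  {"dx": 0,"dy": 0,"dz": 0.0006,"roll": 30,"fingers": 0.6},
])

```text
time: 12.8
tool_pos: [0.5589, 0.0492, 0.1072]
tcp_rot: [0.811, 3.031, -0.001]
wrist_force: [-1.4, -3.2, 6.9]
width: 0.573
grip_force: 63.4
```

```bash
python3 -c "
from h import *
st()"
```

```text
t 12.8 p [0.5589 0.0492 0.1072] yaw 150.03 q6 -57.4 F [-1.44 -3.16  6.92] M [-0.578  0.228 -0.01 ] w 0.573 g 63.4
```

Request:
step_arm([
  {"dx": 0,"dy": 0,"dz": 0,"roll": 5,"fingers": 0.6},
  {"dx": 0,"dy": 0,"dz": 0.0002,"roll": 10,"fingers": 0.6},
  {"dx": 0,"dy": 0,"dz": 0.0003,"roll": 15,"fingers": 0.6},
  {"dx": 0,"dy": 0,"dz": 0.0004,"roll": 20,"fingers": 0.6},
  {"dx": 0,"dy": 0,"dz": 0.0005,"roll": 25,"fingers": 0.6},
  {"dx": 0,"dy": 0,"dz": 0.0006,"roll": 30,"fingers": 0.6},
])

```text
time: 13.55
tool_pos: [0.5584, 0.0487, 0.1065]
tcp_rot: [1.568, 2.719, -0.001]
wrist_force: [-2.1, -5.2, 7.9]
width: 0.576
grip_force: 63.5
```

```bash
python3 -c "
from h import *
st()"
```

```text
t 13.55 p [0.5584 0.0487 0.1065] yaw 120.04 q6 -27.4 F [-2.11 -5.19  7.93] M [-0.886  0.504  0.06 ] w 0.576 g 63.5
```

Request:
step_arm([
  {"dx": 0,"dy": 0,"dz": 0,"roll": 5,"fingers": 0.6},
  {"dx": 0,"dy": 0,"dz": 0.0002,"roll": 10,"fingers": 0.6},
  {"dx": 0,"dy": 0,"dz": 0.0003,"roll": 15,"fingers": 0.6},
  {"dx": 0,"dy": 0,"dz": 0.0004,"roll": 20,"fingers": 0.6},
  {"dx": 0,"dy": 0,"dz": 0.0005,"roll": 25,"fingers": 0.6},
])

```text
time: 14.18
tool_pos: [0.5579, 0.0486, 0.1059]
tcp_rot: [2.12, 2.315, -0.002]
wrist_force: [-3.7, -5.1, 7.4]
width: 0.572
grip_force: 63.5
```

```bash
python3 -c "
from h import *
st()"
```

```text
t 14.18 p [0.5579 0.0486 0.1059] yaw 95.04 q6 -2.4 F [-3.68 -5.06  7.42] M [-0.931  0.754  0.03 ] w 0.572 g 63.5
```

Request:
step_arm([
  {"dx": 0,"dy": 0,"dz": 0.0001,"roll": 5,"fingers": 0.6},
])

```text
time: 14.3
tool_pos: [0.5578, 0.0486, 0.1058]
tcp_rot: [2.219, 2.221, -0.002]
wrist_force: [-3.3, -4.9, 8.0]
width: 0.577
grip_force: 63.5
```

```bash
python3 -c "
from h import *
st()
for i in range(4): read_camera('top');st()"
```

```text
t 14.3 p [0.5578 0.0486 0.1058] yaw 90.04 q6 2.6 F [-3.28 -4.93  7.98] M [-0.894  0.709  0.052] w 0.577 g 63.5
t 14.35 p [0.5578 0.0486 0.1058] yaw 89.87 q6 2.7 F [-3.99 -3.88  8.91] M [-0.907  0.736 -0.057] w 0.579 g 63.7
t 14.4 p [0.5578 0.0486 0.1058] yaw 90.11 q6 2.5 F [-3.04 -5.09  8.92] M [-0.941  0.762 -0.127] w 0.575 g 63.7
t 14.45 p [0.5578 0.0486 0.1058] yaw 90.17 q6 2.4 F [-3.69 -4.05  8.53] M [-0.893  0.761 -0.048] w 0.575 g 63.7
t 14.5 p [0.5578 0.0486 0.1058] yaw 90.19 q6 2.4 F [-4.48 -5.02  8.31] M [-0.972  0.718 -0.035] w 0.572 g 63.7
```

Request:
step_arm([
  {"dx": -0.0005,"dy": 0,"dz": -0.001,"roll": 5,"fingers": 0.6},
  {"dx": -0.0005,"dy": 0,"dz": -0.001,"roll": 10,"fingers": 0.6},
  {"dx": -0.0005,"dy": 0,"dz": -0.0007,"roll": 15,"fingers": 0.6},
  {"dx": -0.0005,"dy": 0,"dz": -0.0006,"roll": 20,"fingers": 0.6},
  {"dx": -0.0005,"dy": 0,"dz": -0.0005,"roll": 25,"fingers": 0.6},
  {"dx": -0.0005,"dy": 0,"dz": -0.0004,"roll": 30,"fingers": 0.6},
])

```text
time: 15.25
tool_pos: [0.5572, 0.0486, 0.1052]
tcp_rot: [2.719, 1.571, -0.002]
wrist_force: [-3.3, -3.3, 5.0]
width: 0.575
grip_force: 63.0
```

```bash
python3 -c "
from h import *
st()"
```

```text
t 15.25 p [0.5572 0.0486 0.1052] yaw 60.03 q6 32.5 F [-3.31 -3.34  4.99] M [-0.583  0.626  0.056] w 0.575 g 63.0
```

Request:
step_arm([
  {"dx": 0,"dy": 0,"dz": 0,"roll": 5,"fingers": 0.6},
  {"dx": 0,"dy": 0,"dz": 0.0002,"roll": 10,"fingers": 0.6},
  {"dx": 0,"dy": 0,"dz": 0.0003,"roll": 15,"fingers": 0.6},
  {"dx": 0,"dy": 0,"dz": 0.0004,"roll": 20,"fingers": 0.6},
  {"dx": 0,"dy": 0,"dz": 0.0005,"roll": 25,"fingers": 0.6},
  {"dx": 0,"dy": 0,"dz": 0.0006,"roll": 30,"fingers": 0.6},
])

```text
time: 16.0
tool_pos: [0.5567, 0.049, 0.1046]
tcp_rot: [3.034, 0.814, -0.003]
wrist_force: [-4.1, -1.3, 5.0]
width: 0.573
grip_force: 63.1
```

```bash
python3 -c "
from h import *
st()"
```

```text
t 16.0 p [0.5567 0.049  0.1046] yaw 30.02 q6 62.5 F [-4.14 -1.31  5.01] M [-0.325  0.775  0.024] w 0.573 g 63.1
```

Request:
step_arm([
  {"dx": 0,"dy": 0,"dz": 0,"roll": 5,"fingers": 0.6},
  {"dx": 0,"dy": 0,"dz": 0.0002,"roll": 10,"fingers": 0.6},
  {"dx": 0,"dy": 0,"dz": 0.0003,"roll": 15,"fingers": 0.6},
])

```text
time: 16.38
tool_pos: [0.5566, 0.0493, 0.1043]
tcp_rot: [3.115, 0.41, -0.003]
wrist_force: [-4.1, -0.3, 4.5]
width: 0.572
grip_force: 63.2
```

```bash
python3 -c "
from h import *
st()"
```

```text
t 16.38 p [0.5566 0.0493 0.1043] yaw 15.02 q6 77.5 F [-4.12 -0.3   4.46] M [-0.152  0.844  0.067] w 0.572 g 63.2
```

Request:
step_arm([
  {"dx": 0,"dy": 0,"dz": 0.0001,"roll": 5,"fingers": 0.6},
])

```text
time: 16.5
tool_pos: [0.5565, 0.0494, 0.1042]
tcp_rot: [-3.13, -0.274, 0.003]
wrist_force: [-4.4, 0.6, 5.4]
width: 0.575
grip_force: 63.2
```

```bash
python3 -c "
from h import *
st()"
```

```text
t 16.5 p [0.5565 0.0494 0.1042] yaw 10.02 q6 82.5 F [-4.42  0.63  5.45] M [-0.125  0.861  0.086] w 0.575 g 63.2
```

Request:
step_arm([
  {"dx": 0,"dy": 0,"dz": 0.0001,"roll": 5,"fingers": 0.6},
])

```text
time: 16.62
tool_pos: [0.5565, 0.0495, 0.1041]
tcp_rot: [-3.138, -0.138, 0.003]
wrist_force: [-5.9, 0.2, 5.5]
width: 0.571
grip_force: 63.2
```

```bash
python3 -c "
from h import *
st()"
```

```text
t 16.62 p [0.5565 0.0495 0.1041] yaw 5.02 q6 87.5 F [-5.86  0.23  5.54] M [-0.059  0.875  0.092] w 0.571 g 63.2
```

Request:
step_arm([
  {"dx": 0,"dy": 0,"dz": 0.0001,"roll": 5,"fingers": 0.6},
])

```text
time: 16.75
tool_pos: [0.5565, 0.0496, 0.1039]
tcp_rot: [-3.141, -0.001, 0.003]
wrist_force: [-5.6, 1.1, 5.4]
width: 0.578
grip_force: 63.2
```

```bash
python3 -c "
from h import *
st()
for i in range(4): read_camera('top');st()"
```

```text
t 16.75 p [0.5565 0.0496 0.1039] yaw 0.02 q6 92.5 F [-5.59  1.09  5.39] M [0.042 0.916 0.104] w 0.578 g 63.2
t 16.8 p [0.5565 0.0496 0.1039] yaw -0.15 q6 92.7 F [-5.5   0.47  4.89] M [-0.075  0.927 -0.066] w 0.575 g 63.4
t 16.85 p [0.5565 0.0496 0.104 ] yaw 0.08 q6 92.4 F [-5.09  0.5   5.14] M [-0.205  0.871 -0.093] w 0.575 g 63.4
t 16.9 p [0.5565 0.0496 0.104 ] yaw 0.14 q6 92.4 F [-4.53  0.32  5.5 ] M [-0.069  0.912 -0.127] w 0.576 g 63.4
t 16.95 p [0.5565 0.0496 0.104 ] yaw 0.15 q6 92.4 F [-5.49  0.02  5.41] M [-0.104  0.845 -0.113] w 0.577 g 63.4
```

Request:
step_arm([
  {"dx": 0,"dy": 0,"dz": 0,"roll": 5,"fingers": 0.6},
  {"dx": 0,"dy": 0,"dz": 0.0002,"roll": 10,"fingers": 0.6},
  {"dx": 0,"dy": 0,"dz": 0.0003,"roll": 15,"fingers": 0.6},
])

```text
time: 17.32
tool_pos: [0.5565, 0.0499, 0.1037]
tcp_rot: [-3.114, 0.409, 0.003]
wrist_force: [-5.6, 1.4, 6.3]
width: 0.573
grip_force: 63.2
```

```bash
python3 -c "
from h import *
st()"
```

```text
t 17.32 p [0.5565 0.0499 0.1037] yaw -14.98 q6 107.5 F [-5.6   1.38  6.34] M [0.132 0.91  0.202] w 0.573 g 63.2
```

Request:
step_arm([
  {"dx": 0,"dy": 0,"dz": 0.0001,"roll": 5,"fingers": 0.6},
  {"dx": 0,"dy": 0,"dz": 0.0002,"roll": 10,"fingers": 0.6},
])

```text
time: 17.58
tool_pos: [0.5565, 0.0501, 0.1035]
tcp_rot: [-3.067, 0.679, 0.003]
wrist_force: [-4.6, 2.4, 5.0]
width: 0.572
grip_force: 63.2
```

```bash
python3 -c "
from h import *
st()"
```

```text
t 17.57 p [0.5565 0.0501 0.1035] yaw -24.98 q6 117.5 F [-4.62  2.43  5.04] M [0.244 0.911 0.223] w 0.572 g 63.2
```

Request:
step_arm([
  {"dx": 0,"dy": 0,"dz": 0.0001,"roll": 5,"fingers": 0.6},
  {"dx": 0,"dy": 0,"dz": 0.0002,"roll": 10,"fingers": 0.6},
])

```text
time: 17.82
tool_pos: [0.5567, 0.0503, 0.1033]
tcp_rot: [-2.996, 0.944, 0.003]
wrist_force: [-4.0, 2.0, 5.0]
width: 0.576
grip_force: 63.2
```

```bash
python3 -c "
from h import *
st()"
```

```text
t 17.82 p [0.5567 0.0503 0.1033] yaw -34.98 q6 127.5 F [-3.97  1.96  5.03] M [0.436 0.796 0.219] w 0.576 g 63.2
```

Request:
step_arm([
  {"dx": 0,"dy": 0,"dz": 0.0001,"roll": 5,"fingers": 0.6},
  {"dx": 0,"dy": 0,"dz": 0.0002,"roll": 10,"fingers": 0.6},
])

```text
time: 18.08
tool_pos: [0.5568, 0.0505, 0.1031]
tcp_rot: [-2.902, 1.201, 0.003]
wrist_force: [-4.2, 3.8, 4.8]
width: 0.576
grip_force: 63.2
```

```bash
python3 -c "
from h import *
st()"
```

```text
t 18.07 p [0.5568 0.0505 0.1031] yaw -44.97 q6 137.5 F [-4.21  3.8   4.77] M [0.408 0.833 0.262] w 0.576 g 63.2
```

Request:
step_arm([
  {"dx": 0,"dy": 0,"dz": 0,"roll": 0,"fingers": -1},
  {"dx": 0,"dy": 0,"dz": 0,"roll": 0,"fingers": -1},
  {"dx": 0,"dy": 0,"dz": 0,"roll": 0,"fingers": -1},
  {"dx": 0,"dy": 0,"dz": -0.05,"roll": 0,"fingers": -1},
  {"dx": 0,"dy": 0,"dz": -0.05,"roll": -40,"fingers": -1},
  {"dx": 0,"dy": 0,"dz": -0.05,"roll": -40,"fingers": -1},
  {"dx": 0,"dy": 0,"dz": -0.05,"roll": -40,"fingers": -1},
  {"dx": 0,"dy": 0,"dz": -0.05,"roll": -40,"fingers": -1},
])

```text
time: 19.08
tool_pos: [0.5575, 0.0493, 0.1521]
tcp_rot: [3.139, -0.124, 0.0]
wrist_force: [0.0, -0.4, 0.6]
width: 0.999
grip_force: 0.0
```

Request:
step_arm([
  {"dx": 0,"dy": 0,"dz": 0,"roll": -50,"fingers": -1},
  {"dx": 0,"dy": 0,"dz": 0,"roll": -50,"fingers": -1},
  {"dx": 0,"dy": 0,"dz": 0,"roll": -50,"fingers": -1},
  {"dx": 0,"dy": 0,"dz": 0,"roll": -50,"fingers": -1},
  {"dx": 0,"dy": 0,"dz": 0,"roll": -50,"fingers": -1},
  {"dx": 0,"dy": 0,"dz": 0,"roll": -50,"fingers": -1},
])

```text
time: 19.82
tool_pos: [0.5575, 0.0493, 0.152]
tcp_rot: [2.901, 1.205, -0.0]
wrist_force: [-0.2, -0.4, 0.4]
width: 0.999
grip_force: 0.0
```

```bash
python3 -c "
from h import *
for i in range(2):st();read_camera('side')
go(.5575,.0498,.103,45)"
```

```text
t 19.82 p [0.5575 0.0493 0.152 ] yaw 45.1 q6 47.4 F [-0.23 -0.43  0.42] M [ 0.016 -0.034 -0.028] w 0.999 g 0.0
t 19.88 p [0.5575 0.0493 0.152 ] yaw 45.04 q6 47.5 F [ 0.17 -0.09  0.01] M [-0.038  0.009 -0.012] w 1.001 g 0.0
yaw now 45.05 dx,dy,dz [ 0.0003 -0.0003  0.049 ] roll 0.05 q6 47.5
```

Request:
step_arm([
  {"dx": 0,"dy": 0,"dz": 0.048,"roll": 0,"fingers": -1},
  {"dx": 0,"dy": 0,"dz": 0.048,"roll": 0,"fingers": -1},
  {"dx": 0,"dy": 0,"dz": 0.048,"roll": 0,"fingers": 0},
  {"dx": 0,"dy": 0,"dz": 0.048,"roll": 0,"fingers": 0.6},
  {"dx": 0,"dy": 0,"dz": 0.048,"roll": 0,"fingers": 0.6},
  {"dx": 0,"dy": 0,"dz": 0.048,"roll": 0,"fingers": 0.6},
  {"dx": 0,"dy": 0,"dz": 0.048,"roll": 0,"fingers": 0.6},
])

```text
time: 20.8
tool_pos: [0.5585, 0.05, 0.1065]
tcp_rot: [2.901, 1.206, 0.004]
wrist_force: [-3.0, 1.6, 5.7]
width: 0.572
grip_force: 62.0
```

```bash
python3 -c "
from h import *
st()"
```

```text
t 20.8 p [0.5585 0.05   0.1065] yaw 45.14 q6 47.4 F [-3.05  1.57  5.74] M [ 0.138  0.341 -0.155] w 0.572 g 62.0
```

Request:
step_arm([
  {"dx": 0,"dy": 0,"dz": 0.0001,"roll": 5,"fingers": 0.6},
  {"dx": 0,"dy": 0,"dz": 0.0002,"roll": 10,"fingers": 0.6},
])

```text
time: 21.05
tool_pos: [0.5585, 0.0499, 0.1063]
tcp_rot: [2.995, 0.946, 0.004]
wrist_force: [-3.3, 2.5, 6.1]
width: 0.575
grip_force: 61.9
```

```bash
python3 -c "
from h import *
st()"
```

```text
t 21.05 p [0.5585 0.0499 0.1063] yaw 35.06 q6 57.5 F [-3.29  2.51  6.08] M [0.004 0.345 0.236] w 0.575 g 61.9
```

Request:
step_arm([
  {"dx": 0,"dy": 0,"dz": 0.0001,"roll": 5,"fingers": 0.6},
  {"dx": 0,"dy": 0,"dz": 0.0002,"roll": 10,"fingers": 0.6},
])

```text
time: 21.3
tool_pos: [0.5585, 0.0498, 0.1061]
tcp_rot: [3.066, 0.682, 0.004]
wrist_force: [-3.5, 2.0, 5.7]
width: 0.571
grip_force: 62.0
```

```bash
python3 -c "
from h import *
st()"
```

```text
t 21.3 p [0.5585 0.0498 0.1061] yaw 25.07 q6 67.5 F [-3.49  2.01  5.73] M [-0.139  0.279  0.253] w 0.571 g 62.0
```

Request:
step_arm([
  {"dx": 0,"dy": 0,"dz": 0.0001,"roll": 5,"fingers": 0.6},
  {"dx": 0,"dy": 0,"dz": 0.0002,"roll": 10,"fingers": 0.6},
])

```text
time: 21.55
tool_pos: [0.5585, 0.0496, 0.1059]
tcp_rot: [3.114, 0.412, 0.004]
wrist_force: [-2.6, 1.3, 5.8]
width: 0.571
grip_force: 62.0
```

```bash
python3 -c "
from h import *
st()"
```

```text
t 21.55 p [0.5585 0.0496 0.1059] yaw 15.08 q6 77.5 F [-2.59  1.33  5.78] M [-0.232  0.318  0.363] w 0.571 g 62.0
```

Request:
step_arm([
  {"dx": 0,"dy": 0,"dz": 0.0001,"roll": 5,"fingers": 0.6},
  {"dx": 0,"dy": 0,"dz": 0.0002,"roll": 10,"fingers": 0.6},
])

```text
time: 21.8
tool_pos: [0.5585, 0.0495, 0.1057]
tcp_rot: [3.138, 0.139, 0.004]
wrist_force: [-3.2, -0.1, 5.8]
width: 0.573
grip_force: 62.0
```

```bash
python3 -c "
from h import *
st()
a=np.array([-15,-10,-5,0,15,25,35,45,55,65,75]);m=np.array([.067,.086,.092,.104,.202,.223,.219,.262,.236,.253,.363]);print(np.polyfit(a,m,1,cov=True))"
```

```text
t 21.8 p [0.5585 0.0495 0.1057] yaw 5.09 q6 87.5 F [-3.23 -0.07  5.77] M [-0.363  0.483  0.267] w 0.573 g 62.0
(array([0.00279598, 0.11910425]), array([[ 9.47581462e-08, -2.45509742e-06],
       [-2.45509742e-06,  1.49244080e-04]]))
```

Request:
step_arm([
  {"dx": 0,"dy": 0,"dz": 0.0001,"roll": 5,"fingers": 0.6},
])

```text
time: 21.92
tool_pos: [0.5585, 0.0494, 0.1056]
tcp_rot: [3.141, 0.003, 0.004]
wrist_force: [-2.2, 0.5, 5.7]
width: 0.573
grip_force: 62.0
```

```bash
python3 -c "
from h import *
st()
for i in range(4): read_camera('top');st()"
```

```text
t 21.93 p [0.5585 0.0494 0.1056] yaw 0.1 q6 92.5 F [-2.15  0.51  5.67] M [-0.398  0.456  0.376] w 0.573 g 62.0
t 21.98 p [0.5585 0.0494 0.1056] yaw -0.08 q6 92.6 F [-2.6   0.94  6.13] M [-0.507  0.425  0.073] w 0.574 g 62.1
t 22.02 p [0.5585 0.0494 0.1056] yaw 0.12 q6 92.4 F [-2.67  0.53  6.22] M [-0.507  0.46  -0.229] w 0.575 g 62.2
t 22.07 p [0.5585 0.0494 0.1056] yaw 0.16 q6 92.4 F [-4.58  1.01  5.62] M [-0.561  0.44  -0.267] w 0.569 g 62.2
t 22.12 p [0.5585 0.0494 0.1056] yaw 0.16 q6 92.4 F [-2.95  1.28  6.3 ] M [-0.467  0.424 -0.235] w 0.569 g 62.2
```

Request:
step_arm([
  {"dx": 0,"dy": 0,"dz": 0,"roll": 0,"fingers": -1},
  {"dx": 0,"dy": 0,"dz": 0,"roll": 0,"fingers": -1},
  {"dx": 0,"dy": 0,"dz": 0,"roll": 0,"fingers": -1},
  {"dx": 0,"dy": 0,"dz": -0.06,"roll": 0,"fingers": -1},
  {"dx": 0,"dy": 0,"dz": -0.08,"roll": 0,"fingers": -1},
  {"dx": -0.0655,"dy": 0.164,"dz": -0.08,"roll": -4,"fingers": -1},
  {"dx": -0.0655,"dy": 0.164,"dz": -0.08,"roll": -4,"fingers": -1},
  {"dx": -0.0655,"dy": 0.164,"dz": -0.08,"roll": -4,"fingers": -1},
])

```text
time: 23.12
tool_pos: [0.4915, -0.1164, 0.183]
tcp_rot: [3.139, 0.115, 0.0]
wrist_force: [0.4, -0.7, 0.1]
width: 0.999
grip_force: 0.0
```

Run:
```python
from h import *
st()
im,_=read_camera("top");s,_=read_camera("side");st();go(.4925,-.1142,.043,4)
np.save("t4.npy",im)
print([[np.round(a,1) for a in r] for r in display(im,.132)])
a=cv2.resize(im[170:260,265:385],(480,360));b=cv2.resize(s[180:270,280:370],(310,360) if 0 else (310,310))
c=np.zeros((360,790,3),np.uint8);c[:,:480]=a;c[:310,480:]=b;cv2.imwrite("pics/t4.png",c)
```

```text
t 23.12 p [ 0.4915 -0.1164  0.183 ] yaw 4.19 q6 69.7 F [ 0.39 -0.68  0.15] M [ 0.012 -0.026 -0.01 ] w 0.999 g 0.0
t 23.23 p [ 0.4906 -0.1185  0.1829] yaw 3.9 q6 69.8 F [-0.4   1.03  0.42] M [-0.027  0.009  0.034] w 1.003 g 0.0
yaw now 3.9 dx,dy,dz [ 0.0024 -0.0044  0.1399] roll -0.1 q6 69.8
[[array([557.8,  49.7]), array([50.1, 49.9]), np.float64(0.2)], [array([557.7,  49.5]), array([27.1, 27.1]), np.float64(89.9)]]
```

View pics/t4.png

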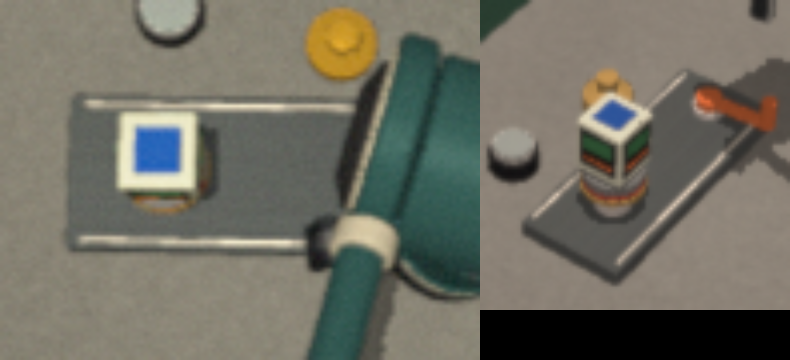

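The display stands square (0.2°), at about (157,150). Next, the peg.

Request:
step_arm([
  {"dx": 0.0025,"dy": -0.0044,"dz": 0.05,"roll": 0,"fingers": -1},
  {"dx": 0.0025,"dy": -0.0044,"dz": 0.08,"roll": 0,"fingers": -1},
  {"dx": 0.0025,"dy": -0.0044,"dz": 0.08,"roll": 0,"fingers": -1},
])

```text
time: 23.6
tool_pos: [0.4921, -0.1089, 0.1002]
tcp_rot: [-3.137, -0.115, 0.01]
wrist_force: [-0.9, -0.1, 0.3]
width: 0.999
grip_force: 0.0
```

Run:
```python
from h import *
s,_=read_camera("side");st();go(.4925,-.1142,.043,4)
h=cv2.cvtColor(s,cv2.COLOR_BGR2HSV);o=(h[...,0]<14)&(h[...,1]>170)&(h[...,2]>90);o[:190]=0;o[230:]=0;o[:,:338]=0;o[:,385:]=0
o=big(o);ys,xs=np.nonzero(o);print(xs.min(),xs.max(),ys.min(),ys.max())
print("pred peg top",proj("side",[.4925,-.1142,.064]),"base",proj("side",[.4925,-.1142,.03]))
cv2.imwrite("pics/s5.png",cv2.resize(s[140:260,290:420],None,fx=5,fy=5))
```

```text
t 23.65 p [ 0.4938 -0.1094  0.1022] yaw 4.2 q6 70.5 F [ 0.07 -0.29  0.7 ] M [ 0.022 -0.001 -0.053] w 1.0 g 0.0
yaw now 4.2 dx,dy,dz [-0.0015  0.0048  0.0592] roll 0.2 q6 70.5
343 365 206 217
pred peg top [[363.37253011 208.33232003]] base [[362.65797465 215.77210616]]
```

View pics/s5.png

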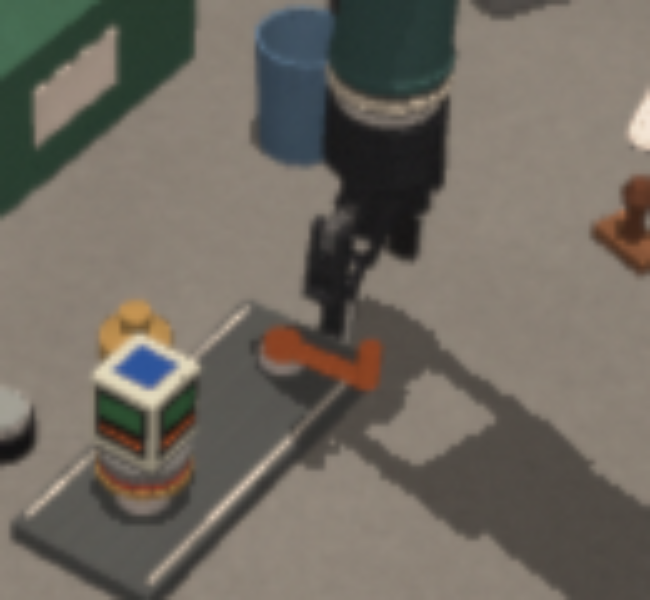

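The peg at about (370,365) matches its predicted pixel, and the open fingers are above it. Lowering and gripping.

Request:
step_arm([
  {"dx": -0.001,"dy": 0.0045,"dz": 0,"roll": 0,"fingers": -1},
  {"dx": -0.001,"dy": 0.0045,"dz": 0.03,"roll": 0,"fingers": -1},
  {"dx": -0.001,"dy": 0.0045,"dz": 0.058,"roll": 0,"fingers": -1},
  {"dx": -0.001,"dy": 0.0045,"dz": 0.058,"roll": 0,"fingers": 0},
  {"dx": -0.001,"dy": 0.0045,"dz": 0.058,"roll": 0,"fingers": 0.9},
  {"dx": -0.001,"dy": 0.0045,"dz": 0.058,"roll": 0,"fingers": 0.9},
  {"dx": -0.001,"dy": 0.0045,"dz": 0.058,"roll": 0,"fingers": 0.9},
  {"dx": -0.001,"dy": 0.0045,"dz": 0.058,"roll": 0,"fingers": 0.9},
], squeeze=25)

```text
time: 24.65
tool_pos: [0.495, -0.1151, 0.0465]
tcp_rot: [3.139, 0.114, 0.003]
wrist_force: [-0.6, -0.3, 6.6]
width: 0.173
grip_force: 24.5
```

Run:
```python
from h import *
st()
# arc rows relative to start, in tool axes at call start
s=read_state();R=Ro.from_rotvec(s["tcp_rot"]).as_matrix();c=np.array([.5572,-.1102]);p=s["tool_pos"][:2];print(np.hypot(*(p-c)))
t0=np.arctan2(-(p-c)[1],-(p-c)[0]);print("theta0",t0)
for a in np.arange(10,80.1,5):
    th=np.radians(a);q=c-.065*np.array([np.cos(th),np.sin(th)]);d=R[:2,:2].T@(q-p);print(a,(d*1000).round(1))
```

```text
t 24.65 p [ 0.495  -0.1151  0.0465] yaw 4.18 q6 69.9 F [-0.58 -0.33  6.64] M [-0.051  0.129 -0.026] w 0.173 g 24.5
0.06236593456783198
theta0 0.07883954686594088
10.0 [-2.3  6.2]
15.0 [-1.5 11.8]
20.0 [-0.2 17.4]
25.0 [ 1.6 22.7]
30.0 [ 3.9 27.9]
35.0 [ 6.5 32.9]
40.0 [ 9.7 37.7]
45.0 [13.2 42.1]
50.0 [17.1 46.2]
55.0 [21.3 50. ]
60.0 [25.9 53.4]
65.0 [30.7 56.4]
70.0 [35.7 58.9]
75.0 [41. 61.]
80.0 [46.4 62.6]
```

Request:
step_arm([
  {"dx": -0.001,"dy": 0.006,"dz": 0,"roll": -6,"fingers": 0.9},
  {"dx": 0,"dy": 0.012,"dz": 0,"roll": -11,"fingers": 0.9},
  {"dx": 0.001,"dy": 0.0174,"dz": 0,"roll": -16,"fingers": 0.9},
  {"dx": 0.0045,"dy": 0.028,"dz": 0,"roll": -26,"fingers": 0.9},
  {"dx": 0.0095,"dy": 0.0375,"dz": 0,"roll": -36,"fingers": 0.9},
  {"dx": 0.017,"dy": 0.046,"dz": 0,"roll": -46,"fingers": 0.9},
  {"dx": 0.026,"dy": 0.0533,"dz": 0,"roll": -56,"fingers": 0.9},
  {"dx": 0.0305,"dy": 0.0563,"dz": 0,"roll": -61,"fingers": 0.9},
])

```text
time: 25.65
tool_pos: [0.5309, -0.1668, 0.0465]
tcp_rot: [-2.645, -1.694, -0.008]
wrist_force: [3.3, 11.6, 5.4]
width: 0.176
grip_force: 24.9
```

Run:
```python
from h import *
st()
s=read_state();R=Ro.from_rotvec(s["tcp_rot"]).as_matrix();c=np.array([.5572,-.1102]);p=s["tool_pos"][:2]
print(np.hypot(*(p-c)),"theta",np.degrees(np.arctan2(-(p-c)[1],-(p-c)[0])))
for a in (70,74,77,80):
    th=np.radians(a);q=c-.065*np.array([np.cos(th),np.sin(th)]);d=R[:2,:2].T@(q-p);print(a,(d*1000).round(1))
```

```text
t 25.65 p [ 0.5309 -0.1668  0.0465] yaw 65.28 q6 4.3 F [ 3.26 11.63  5.4 ] M [ 1.761 -0.589 -0.057] w 0.176 g 24.9
0.06239575941390044 theta 65.11561208814949
70 [-2.4  5.5]
74 [-1.9 10. ]
77 [-1.2 13.4]
80 [-0.5 16.7]
```

Request:
step_arm([
  {"dx": 0.001,"dy": 0.004,"dz": 0,"roll": -4,"fingers": 0.9},
  {"dx": 0.001,"dy": 0.008,"dz": 0,"roll": -8,"fingers": 0.9},
  {"dx": 0.001,"dy": 0.011,"dz": 0,"roll": -10,"fingers": 0.9},
  {"dx": 0.001,"dy": 0.013,"dz": 0,"roll": -11,"fingers": 0.9},
  {"dx": 0.001,"dy": 0.013,"dz": 0,"roll": -11,"fingers": 0.9},
])

```text
time: 26.28
tool_pos: [0.54, -0.1701, 0.0463]
tcp_rot: [-2.47, -1.932, -0.002]
wrist_force: [-4.0, 12.0, 13.0]
width: 0.175
grip_force: 25.5
```

Run:
```python
from h import *
st()
c=np.array([.5572,-.1102]);p=read_state()["tool_pos"][:2]
print(np.hypot(*(p-c)),"theta",np.degrees(np.arctan2(-(p-c)[1],-(p-c)[0])))
```

```text
t 26.27 p [ 0.54   -0.1701  0.0463] yaw 76.07 q6 -6.4 F [-4.01 12.02 13.04] M [ 1.889  0.686 -0.282] w 0.175 g 25.5
0.062350897759332044 theta 73.9911529134511
```

Request:
step_arm([
  {"dx": 0.001,"dy": 0.003,"dz": 0,"roll": 0,"fingers": 0.9},
  {"dx": 0.001,"dy": 0.003,"dz": 0,"roll": 0,"fingers": 0.9},
])

```text
time: 26.52
tool_pos: [0.5402, -0.1699, 0.0461]
tcp_rot: [-2.466, -1.931, 0.005]
wrist_force: [-12.6, 9.1, 18.7]
width: 0.173
grip_force: 26.3
```

Run:
```python
from h import *
st()
c=np.array([.5572,-.1102]);p=read_state()["tool_pos"][:2]
print(np.hypot(*(p-c)),"theta",np.degrees(np.arctan2(-(p-c)[1],-(p-c)[0])))
```

```text
t 26.52 p [ 0.5402 -0.1699  0.0461] yaw 76.14 q6 -6.3 F [-12.64   9.06  18.75] M [ 1.625  2.12  -0.126] w 0.173 g 26.3
0.062113567880496295 theta 74.11236466849641
```

Request:
step_arm([
  {"dx": 0,"dy": -0.002,"dz": 0,"roll": 0,"fingers": 0.5},
  {"dx": 0,"dy": -0.002,"dz": 0,"roll": 0,"fingers": 0},
  {"dx": 0,"dy": -0.002,"dz": 0,"roll": 0,"fingers": 0},
  {"dx": 0,"dy": -0.002,"dz": -0.05,"roll": 0,"fingers": 0},
  {"dx": 0,"dy": -0.002,"dz": -0.1,"roll": 0,"fingers": 0},
  {"dx": 0,"dy": -0.002,"dz": -0.15,"roll": 0,"fingers": 0},
  {"dx": -0.06,"dy": -0.002,"dz": -0.15,"roll": 0,"fingers": 0},
  {"dx": -0.12,"dy": -0.002,"dz": -0.15,"roll": 0,"fingers": 0},
])

```text
time: 27.52
tool_pos: [0.514, -0.2903, 0.1967]
tcp_rot: [2.468, 1.939, 0.002]
wrist_force: [0.2, -0.1, -1.2]
width: 0.497
grip_force: 0.0
```

Request:
step_arm([
  {"dx": -0.06,"dy": 0,"dz": -0.03,"roll": 0,"fingers": 0},
  {"dx": -0.1,"dy": 0,"dz": -0.03,"roll": 0,"fingers": 0},
  {"dx": -0.1,"dy": 0,"dz": -0.03,"roll": 0,"fingers": 0},
  {"dx": -0.1,"dy": 0,"dz": -0.03,"roll": 0,"fingers": 0},
])

```text
time: 28.02
tool_pos: [0.489, -0.3858, 0.2244]
tcp_rot: [-2.472, -1.936, -0.0]
wrist_force: [-0.3, 0.1, 1.1]
width: 0.499
grip_force: 0.0
```

Run:
```python
from h import *
st()
im,_=read_camera("top");s,_=read_camera("side")
print([[np.round(a,1) for a in r] for r in display(im,.132)])
a=cv2.resize(im[150:260,260:400],(490,385));b=cv2.resize(s[180:270,280:370],(310,310))
c=np.zeros((385,800,3),np.uint8);c[:,:490]=a;c[:310,490:]=b;cv2.imwrite("pics/t6.png",c)
```

```text
t 28.02 p [ 0.489  -0.3858  0.2244] yaw 76.12 q6 -26.7 F [-0.3   0.08  1.1 ] M [ 0.063 -0.038 -0.055] w 0.499 g 0.0
[[array([557.8,  49.8]), array([50.5, 50.3]), np.float64(0.3)], [array([557.7,  49.4]), array([26.9, 27.1]), np.float64(90.0)]]
```

View pics/t6.png

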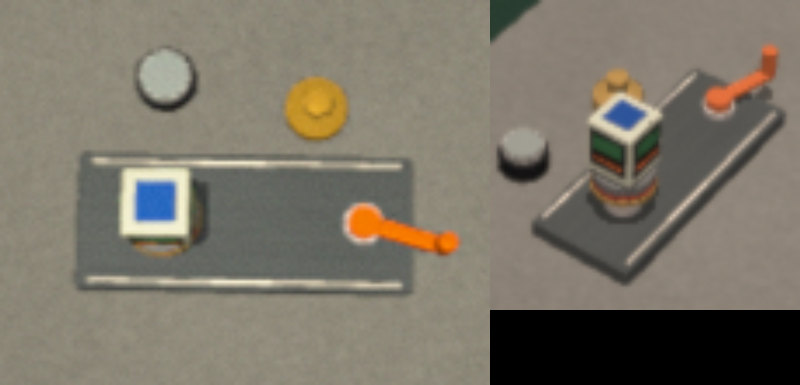

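The display is square at about (157,200). The lever points to its far stop with the peg near (447,242), and everything else is where it was. Handing in.

```bash
python3 -c "
from workcell import *
print(finish_job())"
```

```text
the job is handed in; nothing more can be done
None
```

I screwed the display down onto the washer and left it square to within about 0.3°, then let go and swung the lock lever to its far stop and handed the job in at about 28 s. The quarter-turn before read only about 0.08 N m above free turning (limit 0.11, a close call), so I went one further, where it read about 0.3 N m (roughly 21 N of squeeze by the given rate).

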